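# Load the rivet magazine and cycle its covered feed button

### The arm

A 7-joint arm with a two-finger parallel gripper is mounted at the origin on the work surface. World frame = base frame: x ahead of the robot, y to its left, z up, the work surface at z = 0. Lengths are in mm, angles in rad, forces in N, time in s.
With the tool pointing down it reaches from about 425 to 1025 mm from the base axis. Payload 3.6 kg.
Tool frame: the origin (TCP) lies between the finger pads; the fingertips stand 22 mm ahead of it and the grasp point (between the pads) lies 3 mm ahead of it (ctrl.tips_ahead is the distance from the TCP to the fingertips, in mm); z points along the fingers, x is the direction in which the jaws open and shut, and the axes are right-handed (so a half turn about z gives the same grasp; the last joint's range is limited). The gripper opens to 85 mm and grips with 20 to 120 N. Pads are 22 mm wide; open, the fingers measure 114 mm over their backs; the gripper's body (76 mm by 85 mm) begins 54 mm behind the grasp point. The pads swing forward as they close: fully open they stand 13 mm farther back than shut.
Start: joints at [1.081, 0.591, 0.048, 1.609, -0.033, 0.943, -0.034], TCP at [280.192, -668.672, 253.302] pointing down, gripper open.
Joint ranges: [-2.69, 2.69], [-0.47, 2.24], [-1.27, 1.36], [0.19, 2.51], [-1.53, 4.68], [0.08, 2.07], [-3.09, 3.09]. Speed limits (rad/s): [2.57, 2.57, 3.14, 3.14, 3.14, 3.14, 3.14].

### API

Orientations are given as [roll, pitch, yaw] about the fixed x, y, z axes, in that order (R = Rz(yaw) Ry(pitch) Rx(roll)).
In Python, from plant import status, cams, job_done, models, ctrl gives the robot as it stands.
- The arm moves only by the tool move_arm, never from a script. Its argument "increments" is text: rows parted by semicolons, each of 7 numbers parted by spaces: the shift along the tool's x, y, z in m, then the turn, a rotation vector about the tool's x, y, z in degrees, then the finger opening in m, from 0 to 0.0854. In form: dx dy dz ax ay az fingers; .... A call has 1 to 20 rows; each row is the pose to reach, as a shift and turn from the pose measured when the call began, along the tool's axes at that moment; what a row does not reach only later rows make up. A row lasts 1/10 s, in which the tool goes at most 50 mm and 8.59 degrees, less where a joint would pass 70% of its speed; a pose out of reach is approached as far as the arm can. A call with a gripper value outside its range is refused whole. The fingers move at their own pace and stop on an object; the grip force is fixed at half the most. Time passes only in rows, so rows that repeat a pose let the fingers close. It gives the time, the measured TCP pose, the force and the opening at its end, in the units of the state.
- status.get_obs(): the state, without advancing time (a new reading comes with each control period).
- cams.camera(name): name is "side" or "top" or "wrist"; returns the picture (400x640x3 uint8, red, green, blue); there is no depth.
- cams.calibration(name): a dict with "fx", "fy", "cx", "cy" (pixels), "k1" (the pictures are not rectified: a ray, as slopes to the right and down, at radius r is drawn at 1 + k1 r^2 times it, then the intrinsics apply), "eye" and "orientation" of the camera in the world. Camera axes: x right, y down, z forward; pixel columns grow to the right and rows downward; lengths in mm; the calibration is good to about 2 mm. A picture is of the moment at which its call begins: read the wrist's pose just before it. calibration takes no time and is no camera call; for the wrist camera it gives the pose at the moment of the call.
- job_done(): hands the job in, once; it reports no verdict.
Trained networks look in the newest picture that a camera, given by its name, has taken for a name from the list of things; names that differ only in an ending like _2 or _b are one class to them, and where a whole thing is asked for, a point or a joint stands for the part that bears it (a point fixed in the world has none). Each returns a list of dicts, best first, with "conf" (0 to 1); they miss things now and then, are a little off and sometimes report something else, mostly with a low value. They report only what shows in the picture. A call takes as long as a camera call. They do not tell look-alikes from the thing itself.
- models.look_for(label, camera): "uv" ([column, row] in pixels, amid what is visible of it).
The state is a dict: "clock": time; "joint_positions": joint angles; "qvel": joint speeds; "joint_efforts": joint torques, N m; "ee_pos": TCP position; "orientation": TCP orientation; "force": force on the tool from outside, world axes, zero at the start; "wrist_torque": the same for the moment, N m; "opening": opening from 0.0 (shut) to 1.0 (fully open).
Only numpy, scipy, OpenCV 4.12 (cv2) and the standard library are available. Lean on these libraries where they do the work, as an engineer would, in place of code of your own. Each camera call takes 0.05 s, during which the arm holds its last target.

### The job

A rivet drum stands in the mouth of the spring-fed magazine: push it straight down by its blue stud until the spring catches hold it down. Then slide the control box's dust cover fully open, press the green feed button well in, gently, without ramming it against its stop, keep it in for about a second, and slide the dust cover fully home again. Leave the other things on the bench undisturbed.

Things in the scene. Friction and masses are not known exactly. Their poses are not given: they have to be found in the camera images.
- panel: Grey control box fixed to the bench, 100 (x) x 190 (y) x 55 mm high. Origin: centre of its underside, z up. In its top is a square well, 60 x 60 mm, centred at x = 0, y = -42 mm, floor 8 mm above the bench; the cream dust cover lies over it.
- well_mouth (a point): Centre of the well's mouth, level with the box's top face, 55 mm above the bench. In the well a round green button (cap 30 mm across) stands on a black collar. Its place was not measured: its axis lies up to 8 mm off this point in the box's x and in its y, its cap's top 5 to 15 mm below this point.
- cover (a joint): Sliding dust cover, m. 0 = fully home over the well, 0.080 = fully open, moved along the box's own +y; hard stops at both ends. It needs about 2.2 N to slide and stays where it is left; it may start a few mm open.
- cover_tray (a point): On the cover: centre of its plate's top face, 61 mm above the bench; axes as the box's. Plate 82 (x) x 84 (y) x 4 mm. Two orange ribs, 74 mm long (x), 6 mm wide, 12 mm high, stand across it at y = +39 and -39 mm, so that shut fingertips set down between them (72 mm apart) can push either rib. A light touch from above does no harm.
- feed_button (a joint): Travel of the green button, m: 0 = out, 0.010 = hard stop; it counts as well in from 0.006. Spring: about 1.8 N to start, 5.4 N at 6 mm, 7.8 N at the stop. It springs back by itself. Pushing it with over 30 N harms it.
- magazine: Blue-grey square tower, 64 x 64 mm, top rim 100 mm above the bench, on a dark 100 x 100 mm foot 16 mm high; fixed. Origin: centre of the underside, z up. A 44 x 44 mm channel, open at the top, holds a spring follower (carries the drum) and two hinged steel catches at the x = +22 and -22 mm walls.
- drum: Loose rivet drum, 80 g: brass disc 40 mm across, 18 mm thick, with a blue stud 18 mm across and 36 mm tall on top. Origin: centre of the disc's underside. It starts upright on the follower, underside 88 mm above the bench. Held by the catches its underside is at 54 to 60 mm; not caught, it rises back to about 88 mm.
- stud_top (a point): Centre of the top face of the drum's stud: 142 mm above the bench at the start. Pushing it down against follower and catches takes some 3 to 6 N all the way; the drum is past the catches once this point is below 110 mm; hard stop at 104 mm. Let go, it rises a little to rest under the catches, about 111 mm.
- wax_jar: Bystander: amber jar, 52 mm across, 60 mm tall, between the magazine and the box. Origin: centre of its underside.
- anvil: Bystander: steel stepped anvil, 48 mm across, 40 mm tall, between the magazine and the box on the robot's side. Origin: centre of its underside.
- mug: Bystander: blue mug, 76 mm across, 90 mm tall. Origin: centre of its underside.
- rivet_bin: Bystander: grey divided bin, 100 x 140 x 45 mm. Origin: centre of its underside.
- mallet: Bystander: hammer lying on the bench near the robot's right. Origin: its middle, on the bench.
- glue_can: Bystander: can, 70 mm across, 100 mm tall. Origin: centre of its underside.
Things that resemble listed ones, but are neither listed nor needed, are in the scene too. Several things have the shape of the panel; the one meant has the colours described above. What is shaped like the drum but purple or turquoise is not meant.

How it is judged (in metres and radians):
On the way, in this order (a step that is already met when the one before it is completed fails the run):
1. the drum is pushed down past the catches (z of drum in the frame of magazine below 0.062 m), for 0.2 s.
2. the dust cover is slid fully open (value of joint cover above 0.074 m), for 0.1 s.
3. with the cover open, the feed button is pressed in (6 mm or more) and kept in for half a second (value of joint feed_button above 0.006 m and value of joint cover above 0.06 m), for 0.5 s.
At the end, for the whole second after the job is handed in: The cover is home to within 4 mm, the button is out again, and the drum rests upright in the magazine's channel, held down by the catches (underside lower than 62 mm above the bench) (value of joint cover below 0.004 m and value of joint feed_button below 0.001 m and z of drum in the frame of magazine below 0.062 m and horizontal distance between drum and magazine below 0.006 m and angle between drum's own z axis and vertical below 0.2 rad and linear speed of drum below 0.02 m/s); the robot touches nothing.
It fails at once if the button is forced (more than 30 N from the fingers) (contact force between the fingers and feed_button above 30 N).
It fails at once if a bystander is shifted by more than 25 mm (distance of any of wax_jar, anvil, mug, rivet_bin, mallet, glue_can from where it was at the start of the episode above 0.025 m).
It also fails if it takes over 62 s, if anything falls off the work surface, if the arm or the gripper's body presses on something with over 40 N, if the wrist force passes 120 N, or if a joint passes its speed limit or range.

## Working session

There is one attempt and no reset: what is moved stays moved. The work goes in short steps, Python scripts to look and compute and a tool call to move; the robot and the scene stay as the last step left them, time stands still between calls to the robot, and variables do not carry over. Pictures are saved under pics/ and viewed, and the job is handed in when it is done.

Besides the shell and the picture viewer there is one more tool, called after "Call:" as name(argument=value, ...) on one line, values as JSON. move_arm: Moves the arm, as the interface text tells. Its arguments: {"type":"object","properties":{"increments":{"type":"string"}},"required":["increments"]}

```bash
ls; mkdir -p pics
cat > h.py <<'E'
import numpy as np, cv2
from plant import status, cams, job_done, models, ctrl
from scipy.spatial.transform import Rotation as R
def snap(n,f):
    im=cams.camera(n); cv2.imwrite('pics/'+f,im[:,:,::-1]); return im
E
python3 - <<'E'
from h import *
o=status.get_obs();print(o)
for n in('side','top','wrist'):
    print(n,cams.calibration(n)); snap(n,n+'0.png')
print(ctrl.tips_ahead)
E
```

```text
pics
{'clock': 0.0, 'joint_positions': array([ 1.08049485,  0.59214652,  0.04828949,  1.60984346, -0.03336919,
        0.94271711, -0.03371011]), 'qvel': array([-9.01374774e-05,  3.11947014e-04,  8.30006956e-04,  9.71966076e-04,
        3.84616564e-04,  4.01180880e-04,  2.43466717e-04]), 'joint_efforts': array([-6.85580744e-04, -5.48689842e+01,  1.54662363e+00, -1.98121744e+01,
        9.42608400e-03,  8.82853114e-03, -2.58710037e-05]), 'ee_pos': array([ 279.91252942, -667.9237648 ,  252.11294112]), 'orientation': array([ 3.14152341e+00,  2.30835436e-03, -1.17395719e+00]), 'force': array([ 0.60590044, -0.17770269,  0.34298168]), 'wrist_torque': array([-0.00587219,  0.0181761 ,  0.07854577]), 'opening': 1.0008154917049992}
side {'fx': 498.0129611467798, 'fy': 498.0129611467798, 'cx': 324.5871446966489, 'cy': 202.28762018098382, 'k1': -0.09887521325283925, 'eye': array([ -52.31281842,  681.89640535, 1042.28145163]), 'orientation': array([-2.34909843e+00,  2.03560699e-03, -2.47309473e+00])}
top {'fx': 467.1280601692371, 'fy': 467.1280601692371, 'cx': 315.2098817814597, 'cy': 196.81934854880697, 'k1': -0.09775680590365234, 'eye': array([ 413.24146245,  -45.92536993, 1494.36725863]), 'orientation': array([-3.04428553, -0.00332376, -1.56160375])}
wrist {'fx': 289.5679386780679, 'fy': 289.5679386780679, 'cx': 320.6838292588474, 'cy': 199.49095922038202, 'k1': -0.050070230894167705, 'eye': array([ 348.78522644, -637.79879896,  372.99260712]), 'orientation': array([ 2.83968488e+00,  2.19740228e-03, -1.17419652e+00])}
22.0
```

View pics/side0.png

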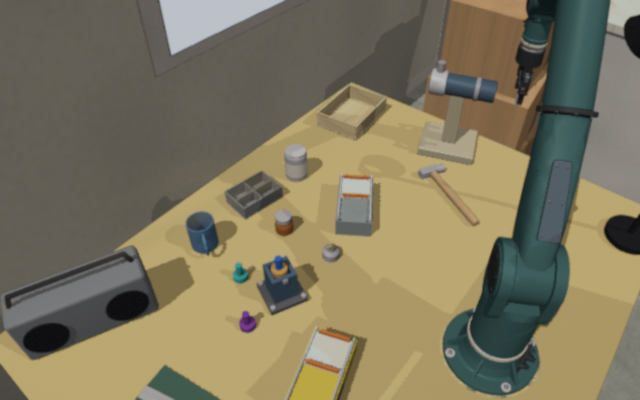

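View pics/top0.png

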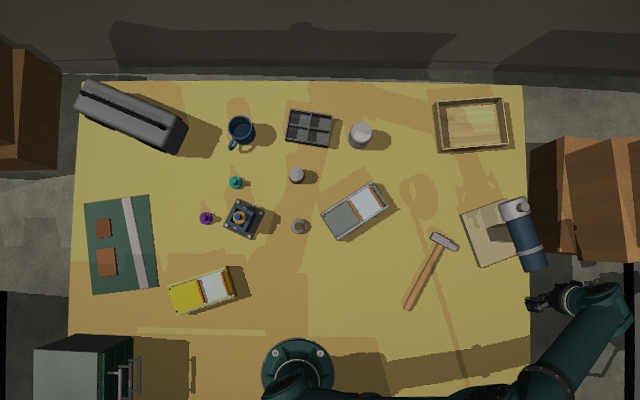

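Run:
```python
from h import *
for c in('top','side'):
    cams.camera(c)
    for l in('panel','cover_tray','magazine','drum','stud_top','wax_jar','anvil','mug','glue_can'):
        print(c,l,[(np.round(d['uv']).tolist(),round(d['conf'],2)) for d in models.look_for(l,c)])
```

```text
top panel [([203.0, 286.0], 0.91), ([354.0, 210.0], 0.79)]
top cover_tray [([366.0, 204.0], 0.93), ([212.0, 289.0], 0.79)]
top magazine [([246.0, 220.0], 0.77)]
top drum [([205.0, 220.0], 0.6)]
top stud_top [([205.0, 221.0], 0.49)]
top wax_jar [([298.0, 174.0], 0.77)]
top anvil [([352.0, 209.0], 0.29)]
top mug [([242.0, 133.0], 0.66)]
top glue_can [([360.0, 136.0], 0.74)]
side panel [([319.0, 371.0], 0.91), ([356.0, 208.0], 0.7)]
side cover_tray [([328.0, 351.0], 0.93)]
side magazine [([282.0, 290.0], 0.91)]
side drum [([278.0, 269.0], 0.76), ([240.0, 275.0], 0.59), ([248.0, 322.0], 0.54)]
side stud_top [([248.0, 323.0], 0.78), ([277.0, 270.0], 0.67), ([239.0, 273.0], 0.57)]
side wax_jar [([281.0, 222.0], 0.8)]
side anvil [([331.0, 254.0], 0.75), ([354.0, 185.0], 0.18)]
side mug [([203.0, 231.0], 0.73)]
side glue_can [([294.0, 163.0], 0.6)]
```

Two boxes have the panel's shape: the yellow one (top 203,288) and the grey one (top 356,210). The grey one with the cream cover matches the description. Of the three drum shapes, purple (206,218) and turquoise (236,183) are decoys. The brass one with the blue stud in the tower (242,216) is the one meant. I'll confirm in an enlarged crop.

Run:
```python
import cv2,numpy as np
t=cv2.imread('pics/top0.png');s=cv2.imread('pics/side0.png')
a=cv2.resize(t[170:250,200:400],None,fx=4,fy=4,interpolation=cv2.INTER_CUBIC)
cv2.imwrite('pics/c1.png',a)
b=cv2.resize(s[165:315,250:385],None,fx=4,fy=4,interpolation=cv2.INTER_CUBIC)
cv2.imwrite('pics/c2.png',b)
```

```text
(no output)
```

View pics/c1.png

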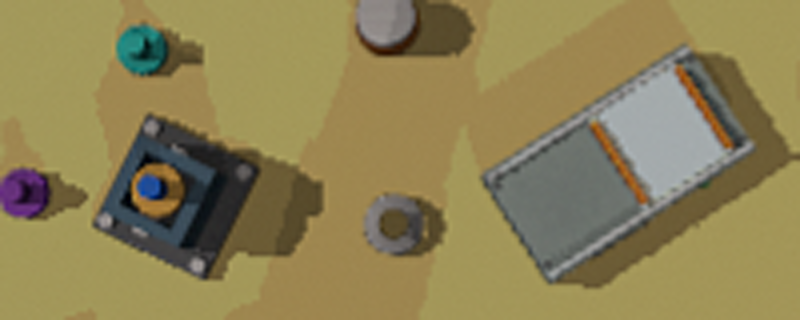

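View pics/c2.png

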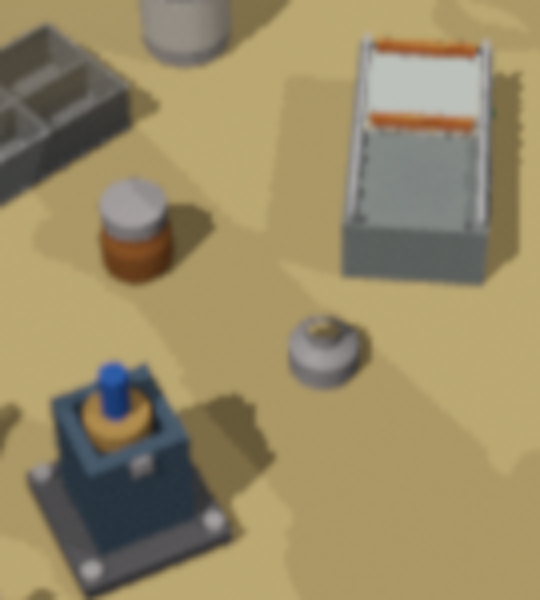

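The crops confirm it. The blue-stud drum sits in the blue-grey tower: stud top at about (237,216) in top and (278,257) in side. The grey box has the cream cover and orange ribs, with ribs at top (353,211) and (377,197). Next I triangulate.

```bash
cat >> h.py <<'E'
def ray(c,uv,cal=None):
    cal=cal or cams.calibration(c)
    K=np.array([[cal['fx'],0,cal['cx']],[0,cal['fy'],cal['cy']],[0,0,1.]])
    p=cv2.undistortPoints(np.array([[uv]],float),K,np.array([cal['k1'],0,0,0.]))[0,0]
    d=R.from_euler('xyz',cal['orientation']).as_matrix()@np.array([p[0],p[1],1])
    return np.array(cal['eye']),d/np.linalg.norm(d)
def atz(c,uv,z,cal=None):
    e,d=ray(c,uv,cal); return e+d*(z-e[2])/d[2]
def tri(rs):
    A=0;b=0
    for e,d in rs:
        P=np.eye(3)-np.outer(d,d);A=A+P;b=b+P@e
    x=np.linalg.solve(A,b); return x,[np.linalg.norm((np.eye(3)-np.outer(d,d))@(x-e)) for e,d in rs]
E
python3 - <<'E'
from h import *
T=lambda x,y:((x+.5)/4-.5+200,(y+.5)/4-.5+170)
S=lambda x,y:((x+.5)/4-.5+250,(y+.5)/4-.5+165)
print('clock',status.get_obs()['clock'])
print('stud',tri([ray('top',T(150,184)),ray('side',S(113,369))]), atz('top',T(150,184),142),atz('side',S(113,369),142))
print('foot t',[atz('top',T(*p),16)[:2].round() for p in((150,115),(258,170),(207,278),(94,225))])
print('foot s',[atz('side',S(*p),16)[:2].round() for p in((28,478),(90,595),(232,537))])
print('box t',[atz('top',T(*p),55)[:2].round() for p in((485,180),(547,280),(752,147),(690,48))])
print('box s',[atz('side',S(*p),55)[:2].round() for p in((345,225),(487,230),(490,42),(365,40))])
print('ribs t',[atz('top',T(*p),73)[:2].round() for p in((593,124),(645,202),(681,67),(731,148))])
print('ribs s',[atz('side',S(*p),73)[:2].round() for p in((370,117),(474,122),(376,42),(476,48))])
print('jar',atz('top',T(385,18),60),'anvil',atz('top',T(393,222),40))
E
```

```text
clock 1.15
stud (array([487.77337505, 176.45958394, 143.84147452]), [np.float64(0.47800001983122586), np.float64(0.47800001983124984)]) [488.25796702 177.05809287 142.        ] [488.46009506 175.17756805 142.        ]
foot t [array([550., 199.]), array([507., 112.]), array([421., 151.]), array([462., 242.])]
foot s [array([547., 204.]), array([458., 243.]), array([417., 158.])]
box t [array([499., -67.]), array([ 422., -116.]), array([ 526., -274.]), array([ 603., -226.])]
box s [array([501., -65.]), array([ 422., -121.]), array([ 530., -281.]), array([ 605., -225.])]
ribs t [array([ 541., -149.]), array([ 482., -189.]), array([ 586., -217.]), array([ 524., -255.])]
ribs s [array([ 541., -146.]), array([ 480., -187.]), array([ 585., -212.]), array([ 524., -252.])]
jar [623.42652127  11.19426769  60.        ] anvil [466.26274405   3.6590496   40.        ]
```

```bash
cat >> h.py <<'E'
def inc(target,yaw=None):
    o=status.get_obs();y=o['orientation'][2];D=np.array(target,float)-o['ee_pos'];c,s=np.cos(y),np.sin(y)
    M=R.from_euler('xyz',o['orientation']).as_matrix()
    r=M.T@D/1000
    rv=np.zeros(3)
    if yaw is not None:
        rv=np.degrees((R.from_matrix(M).inv()*R.from_euler('xyz',[np.pi,0,np.radians(yaw)])).as_rotvec())
    print('inc m',r.round(4),'rotvec',rv.round(2)); return r,rv
E
python3 - <<'E'
from h import *
for p in((460,212),(500,200),(520,198),(547,265),(520,272),(480,268)):
    print(p,atz('top',p,0)[:2].round(),atz('top',p,200)[:2].round())
print(tri([ray('top',(512,208)),ray('side',(441,75))]))
inc([488,176.5,280],-56.6)
E
```

```text
(460, 212) [ 514. -519.] [ 501. -456.]
(500, 200) [ 554. -654.] [ 536. -572.]
(520, 198) [ 562. -722.] [ 542. -631.]
(547, 265) [ 343. -808.] [ 352. -706.]
(520, 272) [ 321. -715.] [ 333. -626.]
(480, 268) [ 334. -582.] [ 345. -510.]
(array([ 503.16696819, -580.04145561,  268.16955991]), [np.float64(5.410146421283981), np.float64(5.410146421284002)])
inc m [-0.6992 -0.5183 -0.0267] rotvec [  0.    -0.   -10.66]
```

View pics/wrist0.png

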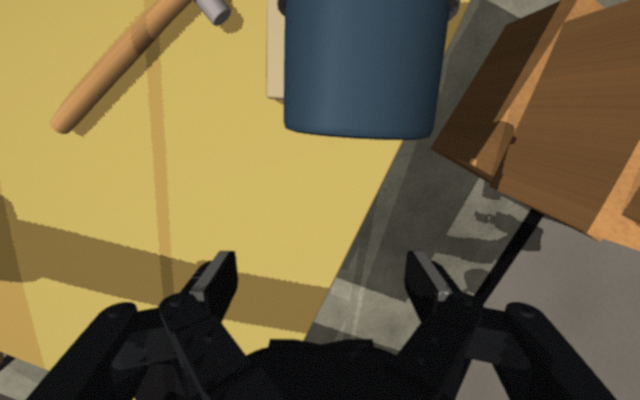

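Call:
move_arm(increments="-0.04 0 -0.02 0 0 0 0; -0.085 0 -0.03 0 0 -1 0; -0.13 0 -0.04 0 0 -2 0; -0.17 0 -0.05 0 0 -3 0; -0.21 0 -0.05 0 0 -4 0; -0.24 -0.02 -0.05 0 0 -5 0; -0.265 -0.06 -0.05 0 0 -6 0; -0.28 -0.10 -0.05 0 0 -7 0; -0.295 -0.14 -0.05 0 0 -8 0; -0.31 -0.18 -0.05 0 0 -9 0; -0.33 -0.22 -0.05 0 0 -10 0; -0.345 -0.26 -0.05 0 0 -10.66 0; -0.36 -0.29 -0.05 0 0 -10.66 0; -0.374 -0.319 -0.05 0 0 -10.66 0; -0.374 -0.319 -0.05 0 0 -10.66 0")

```text
clock: 2.65
ee_pos: [433.5, -196.4, 303.9]
orientation: [-3.138, -0.001, -0.98]
force: [0.8, 0.9, 0.7]
opening: 0.0
```

Run:
```python
from h import *
o=status.get_obs();print(o['joint_positions'].round(2),o['ee_pos'])
w=snap('wrist','w1.png');print(cams.calibration('wrist'))
inc([470,150,270],-56.6);inc([488,176.5,142+22+40],-56.6)
```

```text
[ 0.51  0.22 -0.21  2.09  0.06  0.83 -0.72] [ 433.50197542 -196.38270109  303.91174038]
{'fx': 289.5679386780679, 'fy': 289.5679386780679, 'cx': 320.6838292588474, 'cy': 199.49095922038202, 'k1': -0.050070230894167705, 'eye': array([ 493.30251002, -155.41359275,  424.47438051]), 'orientation': array([ 2.84103706e+00, -1.11272703e-04, -9.83076089e-01])}
inc m [-0.2687 -0.2253  0.0338] rotvec [-0.07 -0.03  0.29]
inc m [-0.2808 -0.2549  0.0998] rotvec [-0.07 -0.03  0.29]
```

View pics/w1.png

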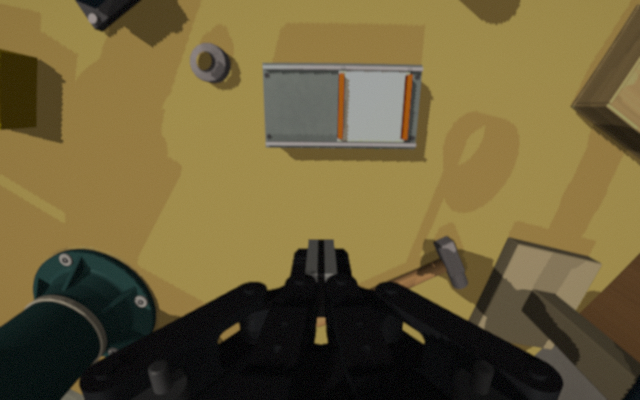

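The wrist view shows the grey box squarely aligned, with rails at (264..422, 64..148) and ribs at u=341 and u=407. The tool yaw is right. Next is the stud.

Call:
move_arm(increments="-0.03 -0.025 0 0 0 0 0; -0.065 -0.055 0 0 0 0 0; -0.10 -0.085 0 0 0 0 0; -0.135 -0.115 0.005 0 0 0 0; -0.17 -0.145 0.01 0 0 0.3 0; -0.20 -0.175 0.02 0 0 0.3 0; -0.23 -0.205 0.03 0 0 0.3 0; -0.255 -0.23 0.04 0 0 0.3 0; -0.273 -0.247 0.06 0 0 0.3 0; -0.281 -0.255 0.07 0 0 0.3 0; -0.281 -0.255 0.08 0 0 0.3 0;  -0.281 -0.255 0.08 0 0 0.3 0")

```text
clock: 3.9
ee_pos: [487.0, 174.2, 222.4]
orientation: [3.139, -0.001, -0.99]
force: [0.2, -1.2, 0.2]
opening: 0.004
```

Run:
```python
from h import *
o=status.get_obs();print(o['ee_pos'],o['force'])
w=snap('wrist','w2.png');s=snap('side','s2.png');cal=cams.calibration('wrist')
print(cal)
cv2.imwrite('pics/s2c.png',cv2.resize(s[180:320,200:360,::-1],None,fx=4,fy=4,interpolation=cv2.INTER_CUBIC))
inc([488,176.5,142+22+10],-56.6)
```

```text
[487.02487193 174.15755897 222.43160705] [ 0.24057368 -1.18957726  0.16462837]
{'fx': 289.5679386780679, 'fy': 289.5679386780679, 'cx': 320.6838292588474, 'cy': 199.49095922038202, 'k1': -0.050070230894167705, 'eye': array([550.0828957 , 217.15431845, 344.49782783]), 'orientation': array([ 2.83962234e+00, -1.16905018e-03, -9.91309837e-01])}
inc m [-0.0018 -0.0013  0.0498] rotvec [ 0.01 -0.09 -0.18]
```

View pics/w2.png

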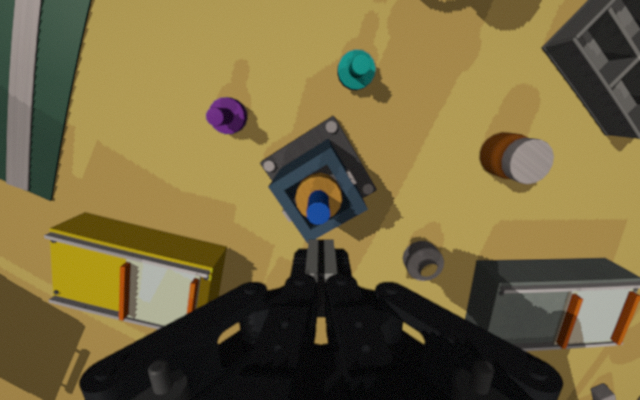

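View pics/s2c.png

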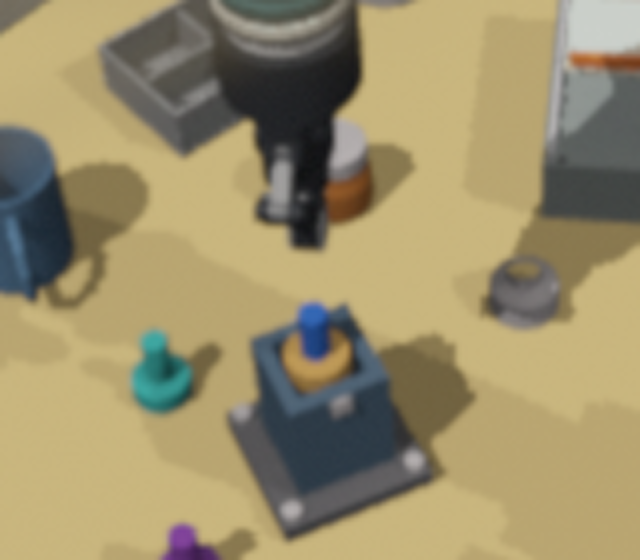

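The wrist view shows the stud top at about (317,214), just ahead of the shut tips at (321,242). I'll check its position against that.

Run:
```python
from h import *
w=cv2.imread('pics/w2.png');cv2.imwrite('pics/w2c.png',cv2.resize(w[150:250,260:380],None,fx=5,fy=5,interpolation=cv2.INTER_CUBIC))
for p in((317,214),(317,216)):print(atz('wrist',p,142))
print(tri([ray('wrist',(317,214)),ray('top',(237.1,215.6)),ray('side',(277.9,256.9))]))
```

```text
[486.47013497 178.51720001 142.        ]
[485.13844491 177.65299658 142.        ]
(array([487.41933583, 177.39506746, 144.09506126]), [np.float64(1.538164976718511), np.float64(0.9985641353639568), np.float64(1.023572895353973)])
```

View pics/w2c.png

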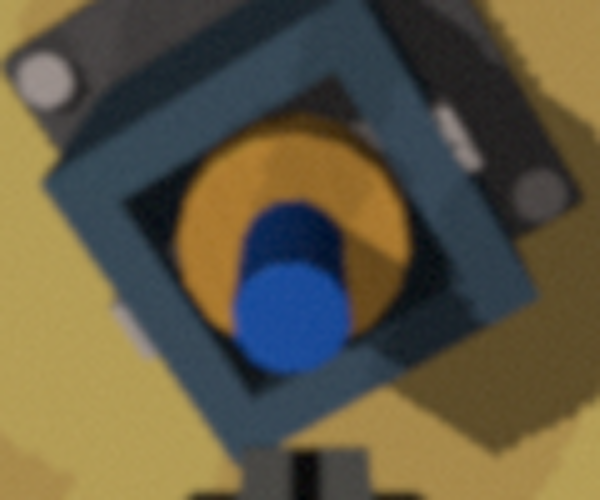

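Call:
move_arm(increments="-0.002 -0.002 0.01 0 0 0 0; -0.0025 -0.002 0.03 0 0 0 0; -0.0025 -0.002 0.045 0 0 0 0; -0.0025 -0.002 0.054 0 0 0 0; -0.0025 -0.002 0.058 0 0 0 0; -0.0025 -0.002 0.062 0 0 0 0; -0.0025 -0.002 0.066 0 0 0 0; -0.0025 -0.002 0.07 0 0 0 0; -0.0025 -0.002 0.07 0 0 0 0")

```text
clock: 4.9
ee_pos: [488.7, 177.4, 154.3]
orientation: [-3.141, -0.002, -0.991]
force: [-0.5, -0.9, 1.9]
opening: -0.002
```

Run:
```python
from h import *
o=status.get_obs();print(o['ee_pos'],o['force'])
inc([487.3,177.2,127.5],-56.6)
s=snap('side','s3.png')
cv2.imwrite('pics/s3c.png',cv2.resize(s[200:320,220:340,::-1],None,fx=4,fy=4,interpolation=cv2.INTER_CUBIC))
```

```text
[488.68387071 177.41347018 154.29939846] [-0.52866758 -0.94489753  1.93773381]
inc m [-0.0006  0.0013  0.0268] rotvec [-0.04 -0.13 -0.19]
```

View pics/s3c.png

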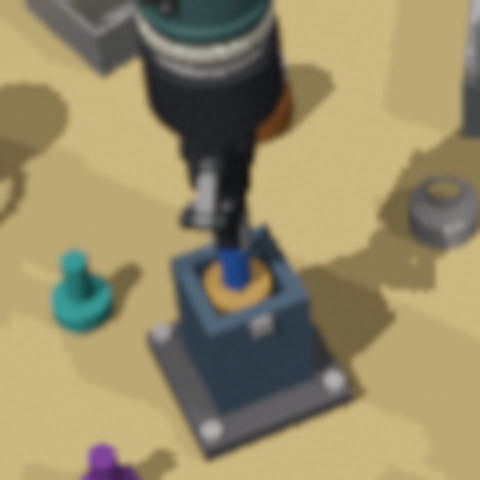

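The tips are on the stud at (277,263), the drum is going down upright, and the force is low. I'll keep pushing.

Call:
move_arm(increments="-0.0005 0.001 0.004 0 0 0 0; -0.0005 0.001 0.008 0 0 0 0; -0.0005 0.001 0.012 0 0 0 0; -0.0005 0.001 0.016 0 0 0 0; -0.0005 0.001 0.02 0 0 0 0; -0.0005 0.001 0.0235 0 0 0 0; -0.0005 0.001 0.0265 0 0 0 0; -0.0005 0.001 0.0275 0 0 0 0; -0.0005 0.001 0.0275 0 0 0 0; -0.0005 0.001 0.0275 0 0 0 0")

```text
clock: 5.95
ee_pos: [488.0, 177.2, 127.1]
orientation: [-3.14, -0.002, -0.991]
force: [0.2, -0.3, 4.9]
opening: -0.004
```

Run:
```python
from h import *
o=status.get_obs();print(o['ee_pos'],o['force'])
s=snap('side','s4.png')
cv2.imwrite('pics/s4c.png',cv2.resize(s[200:320,220:340,::-1],None,fx=4,fy=4,interpolation=cv2.INTER_CUBIC))
```

```text
[488.0481221  177.20471912 127.10303116] [ 0.2011149  -0.34595435  4.94349237]
```

View pics/s4c.png

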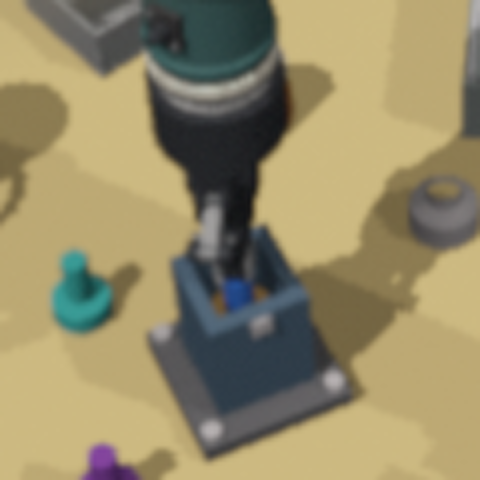

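The tips read 105 mm, so the stud is below 110. I'll lift and check that it holds.

Call:
move_arm(increments="0 0 -0.003 0 0 0 0; 0 0 -0.008 0 0 0 0; 0 0 -0.018 0 0 0 0; 0 0 -0.04 0 0 0 0; 0 0 -0.08 0 0 0 0; 0 0 -0.105 0 0 0 0; 0 0 -0.105 0 0 0 0")

```text
clock: 6.7
ee_pos: [489.6, 178.8, 235.9]
orientation: [-3.132, -0.003, -0.991]
force: [0.0, 1.2, 0.1]
opening: 0.0
```

Run:
```python
from h import *
o=status.get_obs();print(o['ee_pos'],o['force'])
s=snap('side','s5.png');w=snap('wrist','w5.png')
a=cv2.resize(s[200:320,220:340,::-1],None,fx=3,fy=3,interpolation=cv2.INTER_CUBIC)
b=cv2.resize(w[130:250,260:380,::-1],None,fx=3,fy=3,interpolation=cv2.INTER_CUBIC)
cv2.imwrite('pics/s5c.png',np.hstack([a,b]))
inc([460,-140,240],-56.6)
```

```text
[489.57203994 178.80705002 235.91509149] [0.02034076 1.17196616 0.13046264]
inc m [ 0.2505  0.1968 -0.0072] rotvec [-0.15 -0.15 -0.2 ]
```

View pics/s5c.png

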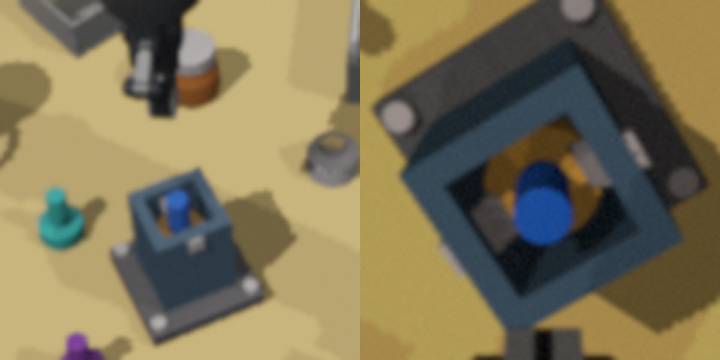

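Caught: both steel catches lie over the disc and the stud sits low and upright. I'll check its height and move back to the box.

Run:
```python
from h import *
print(tri([ray('wrist',(321,202)),ray('side',(279,266.7))]))
inc([445,-170,290],-56.6)
```

```text
(array([485.30847207, 177.44996101, 110.29260026]), [np.float64(0.41807342077174264), np.float64(0.41807342077169535)])
inc m [ 0.2675  0.2257 -0.0572] rotvec [-0.15 -0.15 -0.2 ]
```

Call:
move_arm(increments="0.03 0.025 -0.02 0 0 0 0; 0.065 0.055 -0.04 0 0 0 0; 0.10 0.085 -0.057 0 0 0 0; 0.135 0.115 -0.057 0 0 0 0; 0.17 0.145 -0.057 0 0 0 0; 0.205 0.175 -0.057 0 0 0 0; 0.24 0.2 -0.057 0 0 -0.2 0; 0.26 0.22 -0.057 0 0 -0.2 0; 0.2675 0.2257 -0.057 0 0 -0.2 0; 0.2675 0.2257 -0.057 0 0 -0.2 0; 0.2675 0.2257 -0.057 0 0 -0.2 0; 0.2675 0.2257 -0.057 0 0 -0.2 0")

```text
clock: 8.0
ee_pos: [445.3, -167.9, 289.5]
orientation: [-3.139, -0.001, -0.984]
force: [0.5, 0.7, -0.1]
opening: 0.003
```

Run:
```python
from h import *
import json
o=status.get_obs();print(o['ee_pos'],o['qvel'].round(3))
cal=cams.calibration('wrist')
w=snap('wrist','w6.png');t=snap('top','t6.png')
json.dump({k:(v.tolist() if hasattr(v,'tolist') else v) for k,v in cal.items()},open('cal6.json','w'))
print(cal['eye'])
cv2.imwrite('pics/w6c.png',cv2.resize(w[30:190,220:440,::-1],None,fx=3.6,fy=3.6,interpolation=cv2.INTER_CUBIC))
```

```text
[ 445.29154369 -167.85103131  289.52778207] [-0.003 -0.004  0.003 -0.002  0.001  0.001  0.003]
[ 506.92519225 -124.83162787  410.4804918 ]
```

View pics/w6c.png

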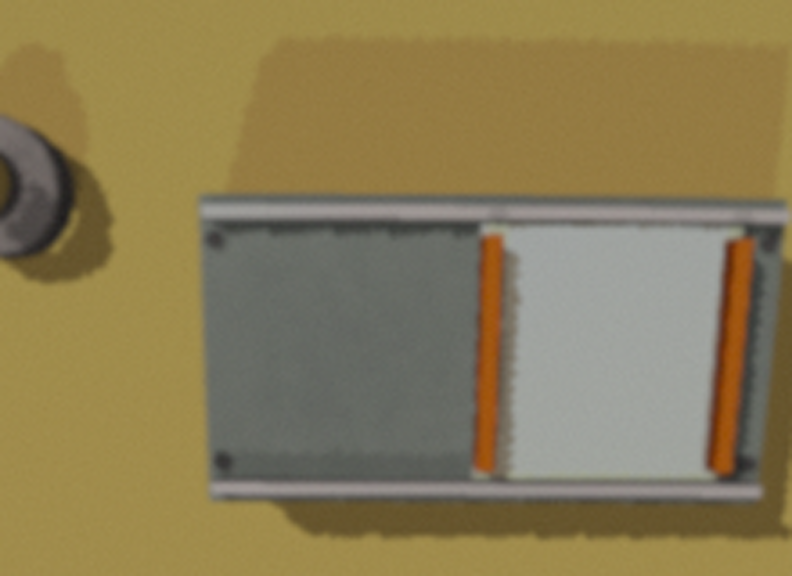

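Run:
```python
from h import *
import json
cal=json.load(open('cal6.json'))
W=lambda x,y:((x+.5)/3.6-.5+220,(y+.5)/3.6-.5+30)
P=lambda x,y,z:atz('wrist',W(x,y),z,cal)[:2]
ends=[P(203,218,55),P(211,488,55),P(784,222,55),P(762,488,55)]
L=(ends[0]+ends[1])/2;Rr=(ends[2]+ends[3])/2
print(np.round(ends,1),'len',np.linalg.norm(L-Rr))
C=(L+Rr)/2;d=(L-Rr)/np.linalg.norm(L-Rr);yaw=np.degrees(np.arctan2(d[1],d[0]))-90
print('C',C,'yaw',yaw)
for n,a in(('ribL',[(492,237),(486,470)]),('ribR',[(742,240),(723,473)])):
    q=[P(*p,73) for p in a]; print(n,np.round(q,1),'yaw',np.degrees(np.arctan2(*(q[0]-q[1])[::-1])),'mid',np.mean(q,0), 'y_box',(np.mean(q,0)-C)@d)
```

```text
[[ 497.7  -69.3]
 [ 423.8 -117.3]
 [ 601.5 -226.3]
 [ 529.7 -276.2]] len 189.56626831453934
C [ 513.17625148 -172.2486575 ] yaw 33.574860964840326
ribL [[ 542.5 -148.9]
 [ 482.6 -189.2]] yaw 33.93869048549039 mid [ 512.56009427 -169.07546193] y_box 2.9845431889377507
ribR [[ 585.2 -213.6]
 [ 525.1 -254.5]] yaw 34.25492746983242 mid [ 555.15894876 -234.08873015] y_box -74.74044519436279
```

```bash
cat >> h.py <<'E'
C=np.array([513.2,-172.0]);YW=33.7
def box(x,y,z):
    a=np.radians(YW);return [C[0]+x*np.cos(a)-y*np.sin(a),C[1]+x*np.sin(a)+y*np.cos(a),z]
E
python3 - <<'E'
from h import *
inc(box(0,-34,130),-56.3);inc(box(0,-34,88),-56.3)
E
```

```text
inc m [ 0.0743 -0.0541  0.1601] rotvec [-0.16 -0.12 -0.11]
inc m [ 0.0742 -0.054   0.2021] rotvec [-0.16 -0.12 -0.11]
```

Call:
move_arm(increments="0.02 -0.014 0.03 0 0 0 0; 0.04 -0.03 0.06 0 0 0 0; 0.06 -0.044 0.09 0 0 0 0; 0.074 -0.054 0.12 0 0 0 0; 0.074 -0.054 0.15 0 0 0 0; 0.074 -0.054 0.175 0 0 0 0; 0.074 -0.054 0.19 0 0 0 0; 0.074 -0.054 0.199 0 0 0 0; 0.074 -0.054 0.201 0 0 0 0; 0.074 -0.054 0.201 0 0 0 0")

```text
clock: 9.1
ee_pos: [532.4, -199.7, 89.4]
orientation: [-3.138, -0.002, -0.984]
force: [-0.1, 0.8, 0.5]
opening: -0.003
```

Run:
```python
from h import *
o=status.get_obs();print(o['ee_pos'],o['force'])
w=snap('wrist','w7.png');s=snap('side','s7.png')
cv2.imwrite('pics/w7c.png',cv2.resize(w[100:300,200:440,::-1],None,fx=3,fy=3,interpolation=cv2.INTER_CUBIC))
cv2.imwrite('pics/s7c.png',cv2.resize(s[130:250,290:430,::-1],None,fx=4,fy=4,interpolation=cv2.INTER_CUBIC))
```

```text
[ 532.44375283 -199.74653431   89.36722639] [-0.12649591  0.79717184  0.51065964]
```

View pics/w7c.png

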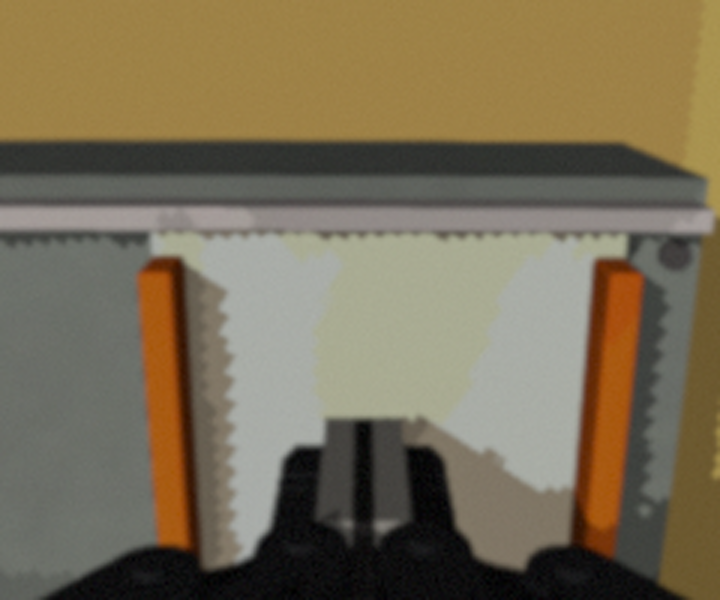

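View pics/s7c.png

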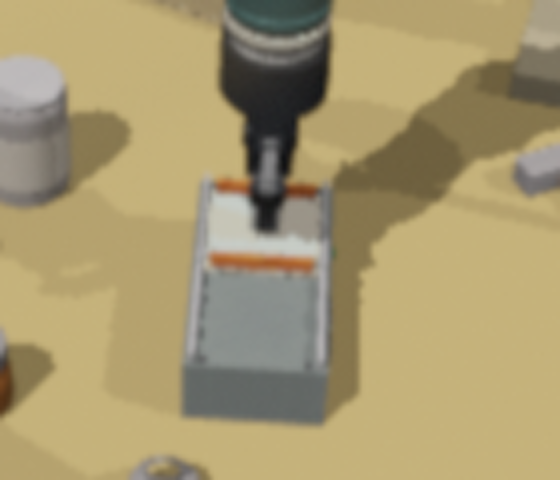

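The tips are between the ribs: in the wrist view tips at about (321,240), ribs at u=253..265 and u=398..412. I'll lower slightly and push along −tool x, which is box +y.

Call:
move_arm(increments="-0.005 0 0.002 0 0 0 0; -0.015 0 0.0025 0 0 0 0; -0.022 0 0.0025 0 0 0 0; -0.03 0 0.0025 0 0 0 0; -0.038 0 0.0025 0 0 0 0; -0.046 0 0.0025 0 0 0 0; -0.054 0 0.0025 0 0 0 0; -0.062 0 0.0025 0 0 0 0; -0.07 0 0.0025 0 0 0 0; -0.078 0 0.0025 0 0 0 0; -0.084 0 0.0025 0 0 0 0; -0.09 0 0.0025 0 0 0 0; -0.094 0 0.0025 0 0 0 0; -0.094 0 0.0025 0 0 0 0")

```text
clock: 10.6
ee_pos: [480.3, -120.9, 87.1]
orientation: [-3.138, -0.003, -0.984]
force: [2.0, 0.0, 0.4]
opening: 0.0
```

Run:
```python
from h import *
o=status.get_obs();print(o['ee_pos'],o['force'],np.array(o['force'])[:2]@[-.555,.832], (o['ee_pos'][:2]-C)@[-.555,.832])
w=snap('wrist','w8.png')
cv2.imwrite('pics/w8c.png',cv2.resize(w[80:300,200:520,::-1],None,fx=2.4,fy=2.4,interpolation=cv2.INTER_CUBIC))
```

```text
[ 480.25926517 -120.9142862    87.09787934] [1.98103957 0.01447883 0.43867327] -1.0874305747869377 60.78542171049284
```

View pics/w8c.png

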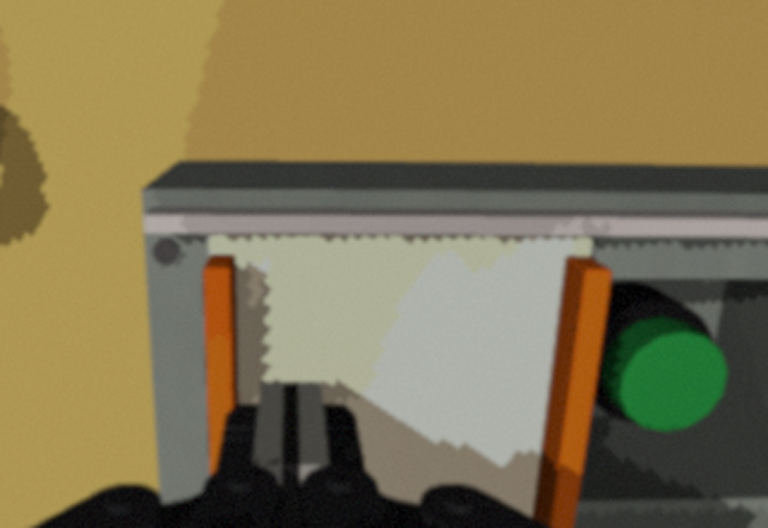

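The cover is nearly open and the green button shows at about (478,236) in the wrist picture. I'll push on to the stop in small steps.

Call:
move_arm(increments="-0.003 0 0 0 0 0 0; -0.006 0 0 0 0 0 0; -0.008 0 0 0 0 0 0; -0.008 0 0 0 0 0 0")

```text
clock: 11.05
ee_pos: [479.6, -120.0, 87.3]
orientation: [-3.135, -0.011, -0.989]
force: [7.0, -13.0, -2.9]
opening: -0.001
```

Run:
```python
from h import *
o=status.get_obs();print(o['ee_pos'],o['force'],np.array(o['force'])[:2]@[-.555,.832], (o['ee_pos'][:2]-C)@[-.555,.832])
```

```text
[ 479.58090953 -119.95945328   87.29329309] [  7.00909413 -12.96876181  -2.9010745 ] -14.680057070190143 61.95633008085977
```

It moved only 1 mm and met 15 N, so it is at the stop. I'll back off, lift, and measure both the cover and the button.

Call:
move_arm(increments="0.004 0 0 0 0 0 0; 0.01 0 0 0 0 0 0; 0.015 0 -0.015 0 0 0 0; 0.02 0.015 -0.05 0 0 0 0; 0.03 0.03 -0.09 0 0 0 0; 0.04 0.04 -0.12 0 0 0 0; 0.05 0.04 -0.14 0 0 0 0; 0.05 0.04 -0.14 0 0 0 0; 0.05 0.04 -0.14 0 0 0 0;  0.05 0.04 -0.14 0 0 0 0")

```text
clock: 12.05
ee_pos: [470.5, -181.6, 226.1]
orientation: [-3.137, -0.008, -0.987]
force: [-0.5, -0.5, -0.1]
opening: -0.002
```

Run:
```python
from h import *
import json
o=status.get_obs();print(o['ee_pos'],o['qvel'].round(3))
cal=cams.calibration('wrist')
w=snap('wrist','w9.png')
json.dump({k:(v.tolist() if hasattr(v,'tolist') else v) for k,v in cal.items()},open('cal9.json','w'))
cv2.imwrite('pics/w9c.png',cv2.resize(w[60:260,220:440,::-1],None,fx=3,fy=3,interpolation=cv2.INTER_CUBIC))
cams.camera('top');cams.camera('side')
for c in('wrist','top','side'):print([(d['uv'],d['conf']) for d in models.look_for('feed_button',c)])
```

```text
[ 470.51902089 -181.62893814  226.07611281] [-0.005  0.008  0.007  0.001  0.    -0.001  0.001]
[([372.8, 144.1], 0.89)]
[]
[([353.7, 207.2], 0.66), ([329.7, 253.3], 0.5)]
```

View pics/w9c.png

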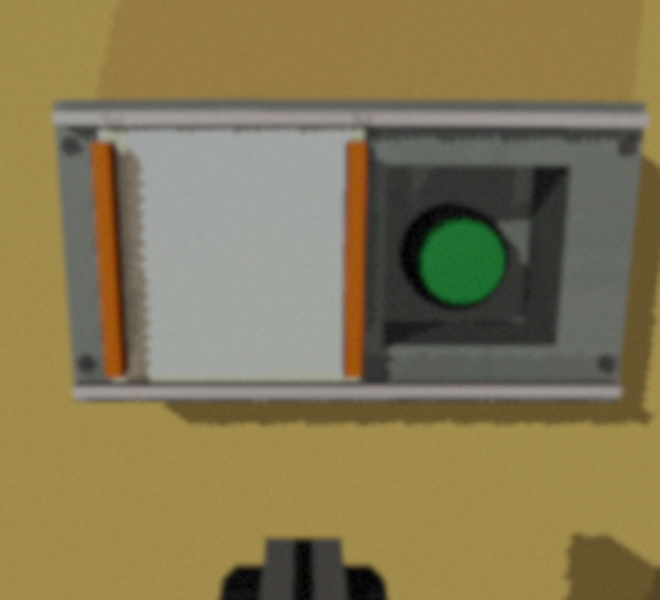

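The wrist view shows the cover well open and the green cap at about (373,147), left of the well's centre. I'll take a second view for its height.

Call:
move_arm(increments="0.04 -0.01 0.02 0 0 0 0; 0.07 -0.02 0.04 0 0 0 0; 0.09 -0.03 0.05 0 0 0 0; 0.09 -0.03 0.05 0 0 0 0; 0.09 -0.03 0.05 0 0 0 0; 0.09 -0.03 0.05 0 0 0 0")

```text
clock: 12.95
ee_pos: [545.8, -240.4, 178.1]
orientation: [-3.136, -0.009, -0.987]
force: [0.3, 0.5, 0.4]
opening: 0.002
```

```bash
cat > m.py <<'E'
from h import *
import json
def cap(f):
    im=cv2.imread(f);hsv=cv2.cvtColor(im,cv2.COLOR_BGR2HSV)
    m=cv2.inRange(hsv,(50,150,90),(75,255,255))
    cs=cv2.findContours(m,cv2.RETR_EXTERNAL,cv2.CHAIN_APPROX_NONE)[0];c=max(cs,key=cv2.contourArea)
    return cv2.fitEllipse(cv2.convexHull(c))
E
python3 - <<'E'
from m import *
cal=cams.calibration('wrist')
o=status.get_obs();print(o['ee_pos'],o['qvel'].round(3))
w=snap('wrist','w10.png');print(cal['eye'])
json.dump({k:(v.tolist() if hasattr(v,'tolist') else v) for k,v in cal.items()},open('cal10.json','w'))
c9=json.load(open('cal9.json'))
a=cap('pics/w9.png');b=cap('pics/w10.png');print(a,b)
x,e=tri([ray('wrist',a[0],c9),ray('wrist',b[0],cal)]);print(x,e)
ax=np.array([[.832,.555],[-.555,.832]])
print('box xy',ax@(x[:2]-C))
for z in(40,45,50):print(z,ax@(atz('wrist',a[0],z,c9)[:2]-C),ax@(atz('wrist',b[0],z,cal)[:2]-C))
W=lambda x,y:((x+.5)/3-.5+220,(y+.5)/3-.5+60)
for p in((355,142),(352,376),(103,142),(115,376)):print('rib',ax@(atz('wrist',W(*p),73,c9)[:2]-C))
for p in((62,125),(82,390),(643,125),(618,390)):print('end',ax@(atz('wrist',W(*p),55,c9)[:2]-C))
cv2.imwrite('pics/w10c.png',cv2.resize(cv2.imread('pics/w10.png')[60:260,180:460],None,fx=2.8,fy=2.8,interpolation=cv2.INTER_CUBIC))
E
```

```text
[ 545.80185915 -240.43922783  178.12039876] [ 0.001 -0.011 -0.001  0.004 -0.    -0.004  0.   ]
[ 606.76116365 -197.02113615  299.3001505 ]
((373.7904968261719, 146.86721801757812), (26.23440933227539, 27.03577995300293), 52.52031707763672) ((283.5872497558594, 186.32261657714844), (29.445106506347656, 30.485666275024414), 119.94224548339844)
[ 533.71440428 -206.84259613   39.90302402] [np.float64(0.012341852766599128), np.float64(0.012341852766640902)]
box xy [ -2.26965649 -40.37453436]
40 [ -2.26958509 -40.36144711] [ -2.23320531 -40.38206199]
45 [ -1.67860527 -39.41458783] [ -0.95689747 -41.00608726]
50 [ -1.08762544 -38.46772854] [  0.31941037 -41.63011253]
rib [37.74160887  0.05603716]
rib [-35.19582661   0.19765531]
rib [38.31688285 76.26184388]
rib [-34.63647484  77.31842828]
end [44.01820629 92.97090836]
end [-44.07790695  93.10910407]
end [ 43.49687366 -94.43769453]
end [-45.34887439 -94.6677579 ]
```

View pics/w10c.png

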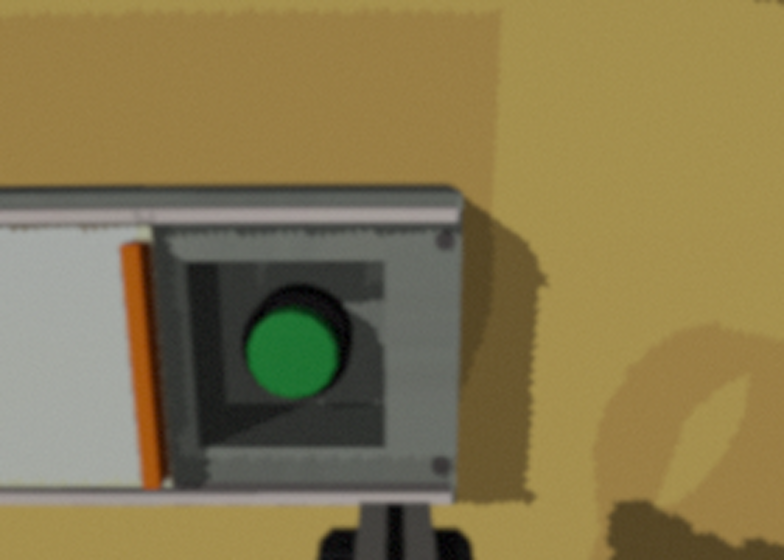

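The two views agree: the button axis is at (533.7, −206.8), or box (−2, −40), with the cap top near 40 mm. The cover ribs at about 0 and 77 mm mean it is fully open. I'll hover over the cap.

Run:
```python
from h import *
inc([533.7,-206.8,74],-56.3)
```

```text
inc m [-0.0358 -0.0078  0.1041] rotvec [-0.33 -0.55 -0.26]
```

Call:
move_arm(increments="-0.02 -0.004 0.01 0 0 0 0; -0.036 -0.008 0.03 -0.3 -0.5 -0.2 0; -0.036 -0.008 0.06 -0.3 -0.5 -0.2 0; -0.036 -0.008 0.085 -0.3 -0.5 -0.2 0; -0.036 -0.008 0.098 -0.3 -0.5 -0.2 0; -0.036 -0.008 0.103 -0.3 -0.5 -0.2 0; -0.036 -0.008 0.104 -0.3 -0.5 -0.2 0; -0.036 -0.008 0.104 -0.3 -0.5 -0.2 0; -0.036 -0.008 0.104 -0.3 -0.5 -0.2 0")

```text
clock: 13.9
ee_pos: [534.5, -206.8, 75.2]
orientation: [-3.14, -0.002, -0.984]
force: [-0.1, -0.3, 1.0]
opening: 0.002
```

Run:
```python
from h import *
o=status.get_obs();print(o['ee_pos'],o['force'])
inc([533.7,-206.8,62],-56.3)
w=snap('wrist','w11.png')
cv2.imwrite('pics/w11c.png',cv2.resize(w[120:320,220:440,::-1],None,fx=3,fy=3,interpolation=cv2.INTER_CUBIC))
```

```text
[ 534.47324047 -206.80905755   75.18940839] [-0.07137251 -0.26684413  0.97647529]
inc m [-0.0005  0.0007  0.0132] rotvec [-0.11 -0.14 -0.07]
```

View pics/w11c.png

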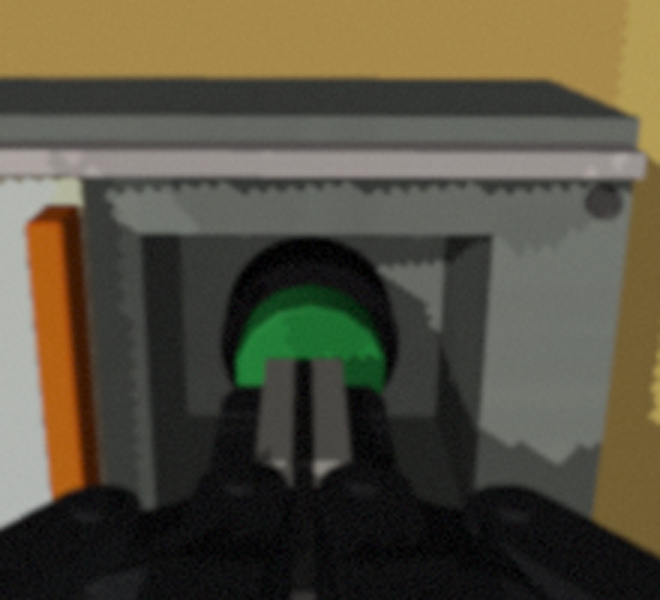

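The tips are centred over the cap: tips at about (322,240), cap from 298 to 348. I'll go down slowly and feel for contact.

Call:
move_arm(increments="-0.0005 0.0005 0.003 0 0 0 0; -0.0005 0.0005 0.006 0 0 0 0; -0.0005 0.0005 0.009 0 0 0 0; -0.0005 0.0005 0.009 0 0 0 0")

```text
clock: 14.35
ee_pos: [533.3, -206.6, 65.6]
orientation: [-3.141, -0.001, -0.984]
force: [0.1, 0.8, 0.6]
opening: 0.0
```

Call:
move_arm(increments="0 0 0.002 0 0 0 0; 0 0 0.004 0 0 0 0; 0 0 0.004 0 0 0 0")

```text
clock: 14.65
ee_pos: [533.4, -206.5, 61.4]
orientation: [-3.141, -0.001, -0.984]
force: [-0.5, 0.7, 2.5]
opening: -0.0
```

Contact at tip height of about 39.5 mm. I'll press about 7 mm more, checking the force midway.

Call:
move_arm(increments="0 0 0.0015 0 0 0 0; 0 0 0.003 0 0 0 0; 0 0 0.0045 0 0 0 0; 0 0 0.005 0 0 0 0; 0 0 0.005 0 0 0 0")

```text
clock: 15.15
ee_pos: [533.4, -206.6, 56.6]
orientation: [-3.141, -0.001, -0.984]
force: [-2.0, 1.2, 6.2]
opening: 0.0
```

Call:
move_arm(increments="0 0 0.001 0 0 0 0; 0 0 0.002 0 0 0 0; 0 0 0.002 0 0 0 0; 0 0 0.002 0 0 0 0")

```text
clock: 15.55
ee_pos: [533.4, -206.6, 54.9]
orientation: [-3.141, -0.002, -0.984]
force: [-2.1, -0.3, 6.5]
opening: -0.004
```

Run:
```python
from h import *
for i in range(5):
    cams.camera('side');o=status.get_obs();print(o['ee_pos'].round(2),o['force'].round(2))
```

```text
[ 533.45 -206.55   54.91] [-1.53  1.28  6.39]
[ 533.45 -206.57   54.94] [-1.02  0.73  6.61]
[ 533.45 -206.53   54.95] [-1.15  0.87  5.85]
[ 533.43 -206.58   54.94] [-2.13 -0.16  7.2 ]
[ 533.45 -206.57   54.94] [-1.47 -0.09  5.76]
```

Depth is about 7 mm by force and by geometry. I'll add 1 mm for margin and hold a second.

Call:
move_arm(increments="0 0 0.0005 0 0 0 0; 0 0 0.001 0 0 0 0; 0 0 0.001 0 0 0 0; 0 0 0.001 0 0 0 0; 0 0 0.001 0 0 0 0; 0 0 0.001 0 0 0 0; 0 0 0.001 0 0 0 0; 0 0 0.001 0 0 0 0; 0 0 0.001 0 0 0 0; 0 0 0.001 0 0 0 0; 0 0 0.001 0 0 0 0; 0 0 0.001 0 0 0 0")

```text
clock: 17.0
ee_pos: [533.4, -206.5, 54.3]
orientation: [-3.141, -0.002, -0.984]
force: [-1.1, -0.6, 6.3]
opening: 0.002
```

Run:
```python
from h import *
f=[]
for i in range(5):
    cams.camera('side');o=status.get_obs();f.append(o['force'])
print(o['ee_pos'].round(2),np.mean(f,0))
# next: lift then above cover between ribs
inc(box(0,50,0),-56.3)
```

```text
[ 533.43 -206.52   54.3 ] [-1.22398877  0.37223871  6.58320533]
inc m [-0.09   -0.0022  0.0542] rotvec [-0.04 -0.09 -0.07]
```

Call:
move_arm(increments="0 0 0.0005 0 0 0 0; 0 0 0.001 0 0 0 0; 0 0 0.0015 0 0 0 0; 0 0 0.0015 0 0 0 0; 0 0 0.0015 0 0 0 0; 0 0 0.0015 0 0 0 0; 0 0 0.0015 0 0 0 0; 0 0 0.0015 0 0 0 0; 0 0 0.0015 0 0 0 0; 0 0 0.0015 0 0 0 0; 0 0 0.0015 0 0 0 0")

```text
clock: 18.35
ee_pos: [533.4, -206.6, 53.3]
orientation: [-3.141, -0.002, -0.984]
force: [-1.9, 1.0, 7.2]
opening: 0.001
```

Run:
```python
from h import *
f=[]
for i in range(5):
    cams.camera('side');o=status.get_obs();f.append(o['force'])
print(o['ee_pos'].round(2),np.mean(f,0))
inc(box(0,35,0),-56.3)
```

```text
[ 533.46 -206.54   53.28] [-1.46724287  0.45865347  7.52233881]
inc m [-0.0751 -0.0022  0.0531] rotvec [-0.04 -0.11 -0.07]
```

About 8.4 mm in, held over a second, at 7.5 N. Next I lift and set the tips down between the ribs of the open cover.

Call:
move_arm(increments="0 0 -0.006 0 0 0 0; 0 0 -0.02 0 0 0 0; 0 0 -0.05 0 0 0 0; -0.01 0 -0.08 0 0 0 0; -0.035 -0.002 -0.085 0 0 0 0; -0.06 -0.002 -0.085 0 0 0 0; -0.07 -0.002 -0.075 0 0 0 0; -0.07 -0.002 -0.055 0 0 0 0; -0.07 -0.002 -0.042 0 0 0 0; -0.07 -0.002 -0.037 0 0 0 0; -0.07 -0.002 -0.036 0 0 0 0")

```text
clock: 19.7
ee_pos: [496.1, -147.4, 88.6]
orientation: [3.141, -0.001, -0.984]
force: [0.6, -0.1, -0.5]
opening: -0.002
```

Run:
```python
from h import *
o=status.get_obs();print(o['ee_pos'],o['force'],(o['ee_pos'][:2]-C)@[-.555,.832])
w=snap('wrist','w12.png')
cv2.imwrite('pics/w12c.png',cv2.resize(w[80:300,200:520,::-1],None,fx=2.4,fy=2.4,interpolation=cv2.INTER_CUBIC))
inc(box(0,-60,86.5),-56.3)
```

```text
[ 496.1220987  -147.37966603   88.57074142] [ 0.64301013 -0.05787308 -0.54431497] 29.96235308922552
inc m [ 0.0898 -0.0005  0.0025] rotvec [-0.02 -0.09 -0.1 ]
```

View pics/w12c.png

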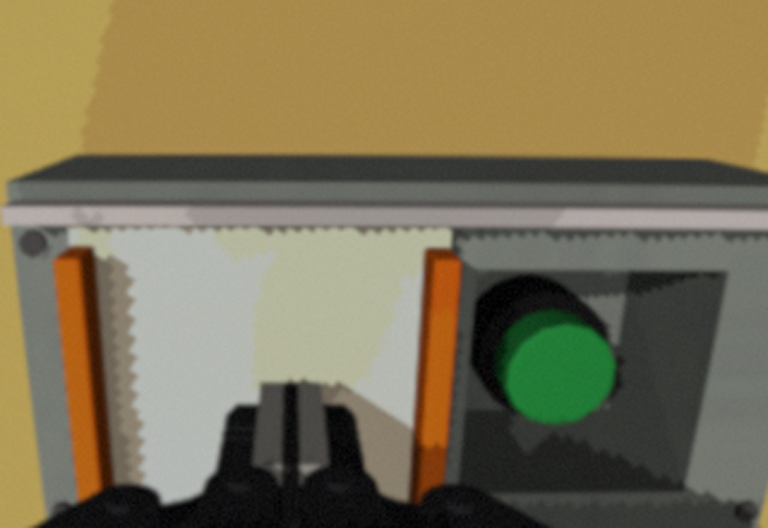

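The button is back out and the tips are between the ribs (ribs at u≈232 and u≈384 in the full picture). Pushing the cover home along +tool x.

Call:
move_arm(increments="0.008 0 0.002 0 0 0 0; 0.016 0 0.002 0 0 0 0; 0.024 0 0.002 0 0 0 0; 0.032 0 0.002 0 0 0 0; 0.04 0 0.002 0 0 0 0; 0.048 0 0.002 0 0 0 0; 0.056 0 0.002 0 0 0 0; 0.064 0 0.002 0 0 0 0; 0.072 0 0.002 0 0 0 0; 0.08 0 0.002 0 0 0 0; 0.086 0 0.002 0 0 0 0; 0.09 0 0.002 0 0 0 0; 0.09 0 0.002 0 0 0 0")

```text
clock: 21.05
ee_pos: [546.8, -223.5, 87.0]
orientation: [-3.141, -0.003, -0.985]
force: [-0.4, -0.3, -1.1]
opening: -0.001
```

Call:
move_arm(increments="0.003 0 0 0 0 0 0; 0.006 0 0 0 0 0 0; 0.009 0 0 0 0 0 0; 0.009 0 0 0 0 0 0")

```text
clock: 21.45
ee_pos: [550.1, -228.5, 86.8]
orientation: [3.14, 0.002, -0.984]
force: [-2.9, 6.5, 4.3]
opening: -0.001
```

Run:
```python
from h import *
o=status.get_obs();print(o['ee_pos'],o['force'],np.array(o['force'])[:2]@[-.555,.832],(o['ee_pos'][:2]-C)@[-.555,.832])
w=snap('wrist','w13.png')
cv2.imwrite('pics/w13c.png',cv2.resize(w[80:300,200:520,::-1],None,fx=2.4,fy=2.4,interpolation=cv2.INTER_CUBIC))
```

```text
[ 550.05432105 -228.51076094   86.76422346] [-2.88534919  6.48908177  4.3087536 ] 7.000284833200609 -67.47110128519134
```

View pics/w13c.png

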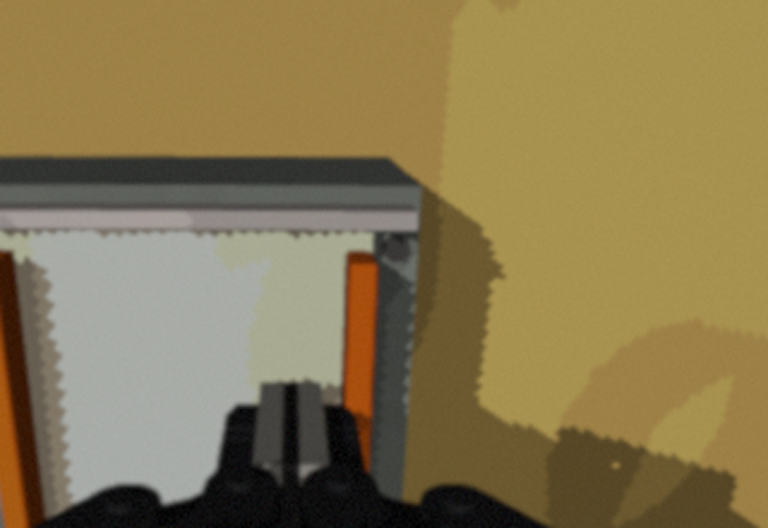

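Call:
move_arm(increments="0.003 0 0 0 0 0 0; 0.005 0 0 0 0 0 0; 0.006 0 0 0 0 0 0; 0.006 0 0 0 0 0 0")

```text
clock: 21.9
ee_pos: [550.3, -228.8, 86.7]
orientation: [3.137, 0.011, -0.981]
force: [-6.0, 9.2, 8.7]
opening: 0.002
```

At the stop: it moved 0.3 mm as the force rose. I'll back off, lift and verify.

Call:
move_arm(increments="-0.004 0 0 0 0 0 0; -0.01 0 -0.002 0 0 0 0; -0.015 0 -0.02 0 0 0 0; -0.03 0.02 -0.06 0 0 0 0; -0.05 0.04 -0.1 0 0 0 0; -0.06 0.06 -0.14 0 0 0 0; -0.07 0.065 -0.17 0 0 0 0; -0.07 0.065 -0.18 0 0 0 0; -0.07 0.065 -0.18 0 0 0 0; -0.07 0.065 -0.18 0 0 0 0")

```text
clock: 22.9
ee_pos: [459.4, -208.3, 267.1]
orientation: [3.137, 0.011, -0.982]
force: [-0.5, 0.3, 0.0]
opening: 0.002
```

Run:
```python
from h import *
import json
o=status.get_obs();print(o['ee_pos'],o['force'],o['qvel'].round(3))
cal=cams.calibration('wrist');w=snap('wrist','w14.png');s=snap('side','s14.png')
json.dump({k:(v.tolist() if hasattr(v,'tolist') else v) for k,v in cal.items()},open('cal14.json','w'))
cv2.imwrite('pics/w14c.png',cv2.resize(w[30:210,220:440,::-1],None,fx=3.6,fy=3.3333,interpolation=cv2.INTER_CUBIC))
cv2.imwrite('pics/s14c.png',cv2.resize(s[140:320,180:400,::-1],None,fx=3.3,fy=3.3,interpolation=cv2.INTER_CUBIC))
```

```text
[ 459.42635509 -208.30613136  267.05765738] [-0.45039628  0.25676188  0.0164592 ] [-0.005  0.023 -0.002  0.013 -0.002  0.007  0.001]
```

View pics/w14c.png

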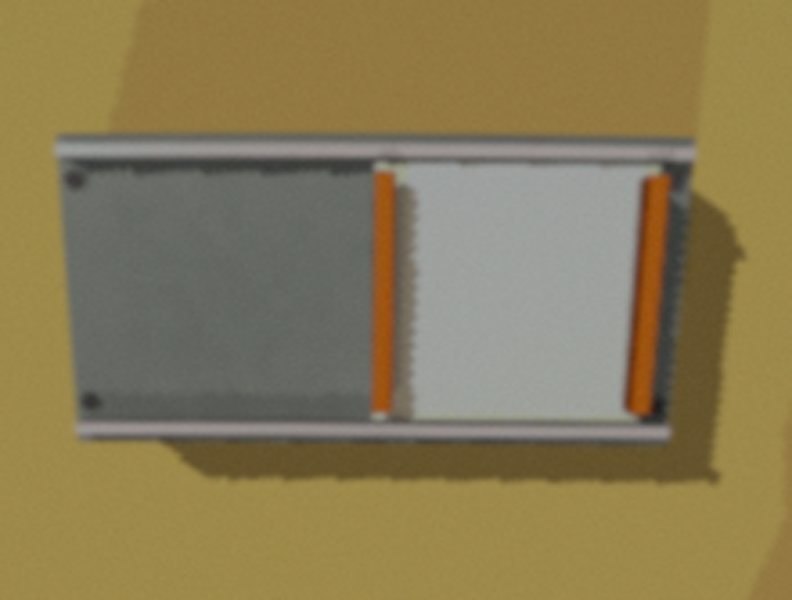

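View pics/s14c.png

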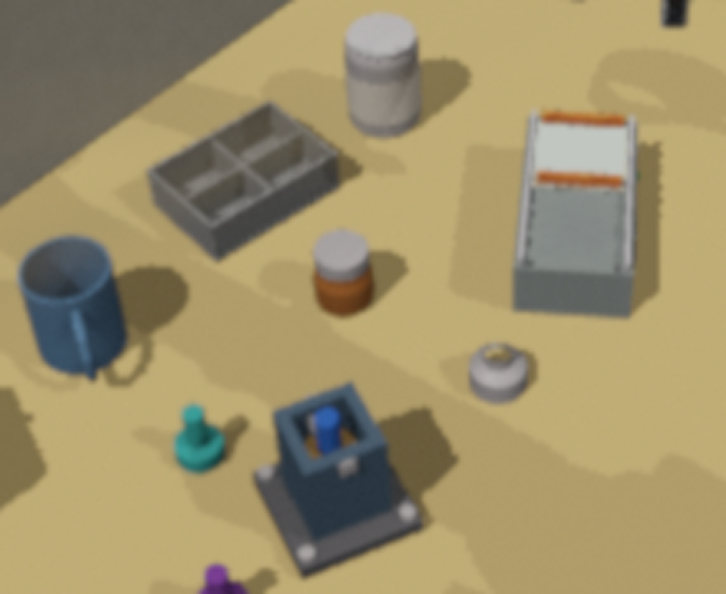

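Run:
```python
from h import *
import json
cal=json.load(open('cal14.json'))
W=lambda x,y:((x+.5)/3.6-.5+220,(y+.5)/3.3333-.5+30)
ax=np.array([[.832,.555],[-.555,.832]])
for n,p,z in(('ribL',(384,174),73),('ribL',(382,410),73),('ribR',(657,176),73),('ribR',(642,412),73),('end',(60,160),55),('end',(80,425),55),('end',(690,160),55),('end',(668,425),55)):
    print(n,ax@(atz('wrist',W(*p),z,cal)[:2]-C))
```

```text
ribL [37.10750764 -2.20453926]
ribL [-35.0526968   -2.02268545]
ribR [ 36.96049164 -79.42841739]
ribR [-35.34979154 -80.47454045]
end [43.44197628 94.76404381]
end [-42.92826347  95.11271104]
end [ 43.41941187 -93.49824043]
end [-42.45402973 -93.78903295]
```

The cover centre measures −41.7 mm against −42, so it is home. The drum is still under the catches, and the bystanders and box look as before. The robot is clear, so I'm handing in.

Run:
```python
from h import *
o=status.get_obs();print(o['clock'],o['force']);print(job_done())
```

```text
23.0 [-0.19933717 -0.05189162 -1.27538767]
the job is handed in; nothing more can be done
None
```

The task is done and handed in at 23.0 s of the 62 s allowed; no verdict was reported.

- **Drum:** I pushed it down by its stud until the fingertips read about 105 mm. After release the stud top measured 110.3 mm, and pictures showed the catches over the disc and the drum upright. The last side view, before hand-in, still showed this.
- **Cover opening:** I slid it to its stop, where it moved 1 mm and met about 15 N. The ribs measured about 77 and 0 mm along the box, which means fully open.
- **Button:** I pressed it in stages to about 8.4 mm, where the push was about 7.5 N. It was in by an estimated 7 mm or more for over 2 s, and a picture showed it out again before I closed the cover. The depth comes from contact height and spring force, not from a direct reading.
- **Cover closing:** I slid it to its home stop. The last picture put it within about 0.3 mm of home.
- **Bystanders:** they looked unmoved in the last side view, which I compared by eye. The mallet was outside the enlarged crop, so I did not re-check it, though the arm never went down near it.

The arm was clear of everything at hand-in. No check failed; measurements from different views differed by 1–2 mm, within the calibration tolerance.

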